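# Click the stop collar onto the drilling jig's post

## Robot

A 6-joint arm with a two-finger parallel gripper is mounted at the origin on the work surface. World frame = base frame: x ahead of the robot, y to its left, z up, the work surface at z = 0. Lengths are in m, angles in rad, forces in N, time in s.
With the tool pointing down it reaches from about 0.35 to 0.775 m from the base axis. Payload 5.5 kg.
Tool frame: the origin (TCP) lies on the centre line of the jaws, within the pads' length; the fingertips stand 11 mm ahead of it and the grasp point (between the pads) lies 8 mm behind it (env.tip_extent is the distance from the TCP to the fingertips, in m); z points along the fingers, y is the line along which they close (so a half turn about z gives the same grasp; the last joint's range is limited). The gripper opens to 85 mm and grips with 20 to 120 N. Pads are 22 mm wide; open, the fingers measure 114 mm over their backs; the gripper's body (76 mm by 85 mm) begins 54 mm behind the grasp point. The pads swing forward as they close: fully open they stand 13 mm farther back than shut.
Start: joints at [-0.14, 0.313, 0.046, 1.304, 0, 1.431], TCP at [0.575, -0, 0.242] pointing down, gripper open.
Joint ranges: [-2.76, 2.76], [-0.86, 1.69], [-1.03, 1.26], [-2.2, 2.34], [-1.47, 1.5], [-3.14, 3.14]. Speed limits (rad/s): [2.57, 2.57, 3.14, 3.14, 3.14, 3.14].

## Interface

Orientations are given as a unit quaternion [w, x, y, z].
In Python, from workcell import env gives the robot as it stands.
- The arm moves only by the shell command python3 -m jog 'ROWS' [FORCE]. ROWS is JSON, a list of rows, each a list of 5 numbers: the gripper's target within -1 to 1 (shut at 1, half-way at 0, fully open at -1), then the shift along the tool's x, y, z in m, then the turn about the tool's z in degrees. In form: [[fingers, tx, ty, tz, turn], ...]. A call has 1 to 5 rows; each row shifts and turns the commanded pose from where the row before left it, along the tool's axes as they then stand; what a row does not reach is not made up. A row lasts 1/12 s, in which the tool goes at most 41.7 mm and 7.16 degrees, less where a joint would pass 70% of its speed; a pose out of reach is approached as far as the arm can. A call is refused whole if a number of a shift passes 0.0417 or a number of a turn 7.16, either way. A call with a gripper value outside its range is refused whole. The fingers move at their own pace and stop on an object; FORCE is the grip in N (left out, the last holds). Time passes only in rows, so rows that do not move let the fingers close. It gives the time, the measured TCP pose, the force, the opening and the grip force at its end, in the units of the state.
- env.get_state(): the state, without advancing time (a new reading comes with each control period).
- env.read_camera(name): name is "scene" or "side" or "wrist"; returns a dict with "img" (480x640x3 uint8, red, green, blue), "fov_y" (degrees; the focal length in pixels is half the picture's height over the tangent of half this angle, whatever the lens; pixels are square), "cx", "cy" (the principal point, pixels), "T" (4x4, takes a point from camera to world coordinates). Camera axes: x right, y up, looking along -z (the intrinsics and any distortion apply to the point x, -y, -z); pixel columns grow to the right and rows downward; lengths in m; the calibration is good to about 2 mm. The wrist camera is an equidistant fisheye: a pixel r from the principal point sees the ray r / f radians off the axis. A picture is of the moment at which its call begins. There is no depth.
- env.hand_in(): hands the job in; it is judged then, once.
The state is a dict: "clock": time; "joint_pos": joint angles; "qvel": joint speeds; "tau": joint torques, N m; "tcp_pos": TCP position; "orientation": TCP orientation; "wrist_force": force on the tool from outside, world axes, zero at the start; "ft_torque": the same for the moment, N m; "finger_gap": finger opening in m; "grip_force": force on a finger pad.
Only numpy, scipy, OpenCV 4.12 (cv2) and the standard library are available. Lean on these libraries where they do the work, as an engineer would, in place of code of your own. Each camera call takes 0.05 s, during which the arm holds its last target. There are 200 camera calls.

## Task

Pick up the brass stop collar and slide it down the drilling jig's steel post, past the two sprung detent balls, until they click out above it and hold it down on its spring follower; then let go of it. Push gently and stop at the click, because leaning on it (more than about 1.5 kg) spoils the spring, and leave the other things on the bench where they lie.

Things in the scene. Friction and masses are not known exactly. Their poses are not given: they have to be found in the camera images.
- collar: The brass stop collar: a plain loose ring, outside diameter 40, bore 20, height 36 mm, 0.2 to 0.32 kg, standing on the bench, bore upright, in any of three places; a dark steel collar and a black ring stand in the others. Origin: centre of its underside; z along the bore. Either end may go down. Pressing or striking the jig with it with over 16 N spoils the spring.
- jig: Drilling jig fixed to the bench: plywood base 200 x 150 x 24 mm with a steel post; 75 to 125 mm along its +x a fence with work and drill guide, at most 75 mm high. Origin: on the post's axis at bench level; z up. Post diameter 18 mm. Two sprung balls (ball_a_c0, ball_b_c0) stick 3 mm out of the post at its +y and -y; below them an aluminium spring follower, a ring of diameter 34 mm, surrounds it.
- post_tip (a point): Centre of the post's top end, 122 mm above the bench; z up. The last 5 mm taper to 11 mm diameter. Below the tip, the balls and the follower are set in height together, differently every time; this is not measured. The unloaded follower's top lies 38.5 mm below the balls' centres; its spring gives 5 N per mm, damped.
- steel_collar: Bystander: dark steel collar, outside diameter 40, bore 12, height 30 mm; too small in the bore. Origin: centre of its underside.
- black_ring: Bystander: black plastic ring, outside diameter 54, bore 34, height 18 mm. Origin: centre of its underside.
- tin: Bystander: small bright tin, diameter 60, height 55 mm. Origin: centre of its underside.
- pin_box: Bystander: red open box, 75 x 95 x 32 mm. Origin: centre of its underside.
- pine_block: Bystander: pale wood block 140 x 40 x 22 mm. Origin: centre of its underside.
- driver: Bystander: screwdriver with a wooden handle, lying along its x.
- hammer: Bystander: hammer, lying along its x.
- ball_range (a point): Point fixed on the post's axis, 101 mm above the bench: the middle of the range of the balls' centres, 90 to 112 mm. The collar's underside meets the balls 4 mm above their centres; passing takes 3 to 9 N, then little. They snap out over the collar (the push drops, even pulls down) and are out with its underside 37 to 40 mm below their centres; then the spring resists: 6 N at 40 mm.

How it is judged:
On the way, in this order (a step that is already met when the one before it is completed fails the run):
1. the brass collar is threaded on the post (horizontal distance between collar and post_tip below 0.004 m and height (world z) of collar below 0.119 m).
2. the collar has been slid past the balls and both have clicked out above it (horizontal distance between collar and post_tip below 0.004 m and height (world z) of collar below 0.08 m and horizontal distance between each of ball_a_c0, ball_b_c0 and post_tip above 0.0063 m), for 0.2 s.
At the end, for the whole second after the job is handed in: The brass collar is on the post (within 4 mm of its axis, upright within 0.15 rad), below both detent balls (its underside between 35 and 80 mm above the bench and both balls out to within 1.2 mm of their full reach), let go and at rest (all of step 2 and height (world z) of collar above 0.035 m and angle between collar's own z axis and vertical below 0.15 rad and linear speed of collar below 0.02 m/s); the robot touches nothing.
It fails at once if the collar is pressed or struck against the jig with more than 16 N (contact force between collar and jig above 16 N).
It fails at once if a bystander is moved by more than 30 mm (distance of any of steel_collar, black_ring, tin, pin_box, pine_block, driver, hammer from where it was at the start of the episode above 0.03 m).
It also fails if it takes over 58 s, if anything falls off the work surface, if the arm or the gripper's body presses on something with over 40 N, if the wrist force passes 120 N, or if a joint passes its speed limit or range.

## Working session

There is one attempt and no reset: what is moved stays moved. The work goes in short steps, Python scripts to look and compute and a shell command to move; the robot and the scene stay as the last step left them, time stands still between calls to the robot, and variables do not carry over. Pictures are saved under pics/ and viewed, at most 10 in all, crops included, and the job is handed in when it is done.

```bash
mkdir -p pics; ls
cat > h.py <<'E'
import numpy as np, cv2
from workcell import env
def K(c):
    f=240/np.tan(np.radians(c["fov_y"])/2); return f,c["cx"],c["cy"]
def grab(n,fn=None):
    c=env.read_camera(n)
    if fn: cv2.imwrite(fn,c["img"][:,:,::-1])
    return c
def ray(c,u,v,fish=False):
    f,cx,cy=K(c); x,y=(u-cx)/f,(v-cy)/f
    if fish:
        r=np.hypot(x,y); s=np.sin(r)/r if r>0 else 1; d=np.array([x*s,-y*s,-np.cos(r)])
    else: d=np.array([x,-y,-1.])
    T=np.array(c["T"]); return T[:3,3],T[:3,:3]@d
def at_z(c,u,v,z,fish=False):
    o,d=ray(c,u,v,fish); return o+d*(z-o[2])/d[2]
def proj(c,p,fish=False):
    f,cx,cy=K(c); T=np.array(c["T"]); q=T[:3,:3].T@(np.array(p)-T[:3,3])
    x,y,z=q[0],-q[1],-q[2]
    if fish:
        t=np.arctan2(np.hypot(x,y),z); r=np.hypot(x,y); return cx+f*t*x/r,cy+f*t*y/r
    return cx+f*x/z,cy+f*y/z
E
python3 - <<'E'
from h import *
for n in("scene","side","wrist"):
    c=grab(n,f"pics/{n}0.png"); print(n,c["fov_y"],c["cx"],c["cy"],np.round(c["T"],3).tolist(),[k for k in c])
s=env.get_state();print(s)
E
```

```text
pics
scene 56.325548498576666 312.98530430361245 238.69580681445854 [[0.832, -0.332, 0.444, 1.04], [0.554, 0.513, -0.655, -0.66], [-0.01, 0.791, 0.611, 0.741], [0.0, 0.0, 0.0, 1.0]] ['img', 'fov_y', 'cx', 'cy', 'T']
side 49.00212279932422 317.23866897036777 238.26597973585086 [[0.898, 0.23, -0.376, 0.139], [-0.441, 0.481, -0.758, -0.889], [0.007, 0.846, 0.533, 0.742], [0.0, 0.0, 0.0, 1.0]] ['img', 'fov_y', 'cx', 'cy', 'T']
wrist 65.70646984690485 318.75130085613915 235.1700139717274 [[1.0, 0.0, 0.002, 0.575], [-0.001, 0.948, 0.32, 0.082], [-0.002, -0.32, 0.948, 0.374], [0.0, 0.0, 0.0, 1.0]] ['img', 'fov_y', 'cx', 'cy', 'T']
{'clock': 0.15, 'joint_pos': array([-1.39580295e-01,  3.13849961e-01,  4.52336647e-02,  1.30357583e+00,
       -1.13221281e-05,  1.43119018e+00]), 'qvel': array([-0.00034291, -0.00116117,  0.00244084, -0.00046688, -0.00046317,
       -0.00194618]), 'tau': array([ 1.76330479e-03, -4.81067133e+01,  2.98815805e+01,  1.39078675e-02,
       -1.10673584e-04, -5.56924022e-05]), 'tcp_pos': array([5.74639682e-01, 4.90179643e-05, 2.41598568e-01]), 'orientation': array([-5.53948238e-04,  7.07097466e-01,  7.07115751e-01, -4.24547299e-04]), 'wrist_force': array([0.3494176 , 0.11832831, 0.74340113]), 'ft_torque': array([ 0.01628579,  0.01020123, -0.00087556]), 'grip_force': 0.0, 'finger_gap': 0.08532078710433011}
```

View pics/scene0.png

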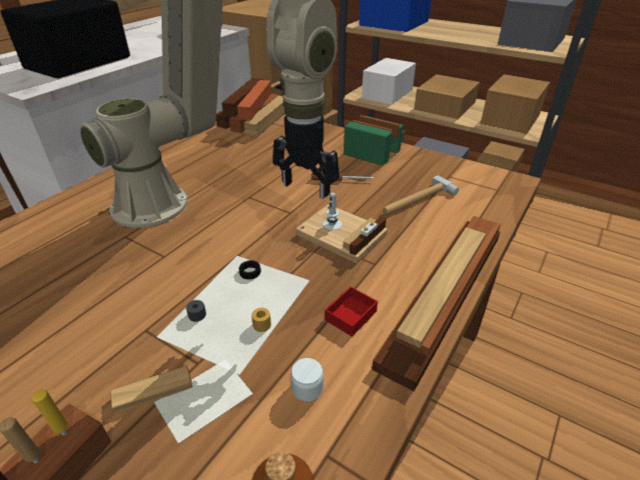

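View pics/side0.png

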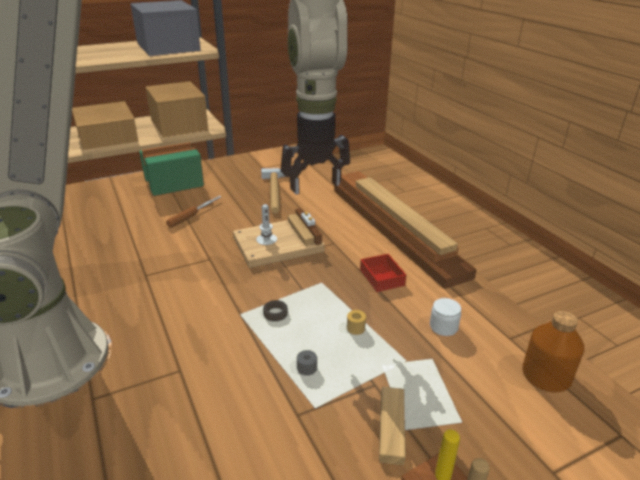

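View pics/wrist0.png

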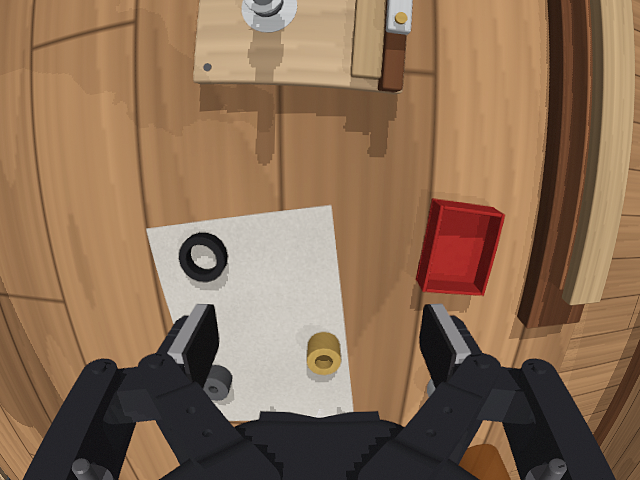

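The brass collar appears at scene (261,319), side (356,322) and wrist (323,355). The steel collar is to its left and the black ring further along. The post tip is at about scene (332,195) and side (265,206), with the fence on its +x side.

Run:
```python
from h import *
from scipy.optimize import least_squares
W={"scene":(240,295,285,345),"side":(338,300,375,345),"wrist":(295,320,352,390)}
cs={};m={}
for n,(x0,y0,x1,y1) in W.items():
    c=cs[n]=grab(n); h=cv2.cvtColor(c["img"],cv2.COLOR_RGB2HSV)[y0:y1,x0:x1]
    k=((h[...,0]>14)&(h[...,0]<32)&(h[...,1]>110)).astype(np.uint8)
    y,x=np.nonzero(k); hull=cv2.convexHull(np.c_[x,y].astype(np.int32)); k=cv2.fillConvexPoly(np.zeros_like(k),hull,1)
    y,x=np.nonzero(k); m[n]=np.array([x.mean()+x0,y.mean()+y0]); print(n,m[n],x.min()+x0,x.max()+x0,y.min()+y0,y.max()+y0)
a=np.linspace(0,2*np.pi,60)
def cen(c,p,f):
    pts=np.array([proj(c,[p[0]+.02*np.cos(t),p[1]+.02*np.sin(t),z],f) for t in a for z in(0,.036)],np.float32)
    M=cv2.moments(cv2.convexHull(pts)); return np.array([M["m10"],M["m01"]])/M["m00"]
for S in(["scene"],["side"],["wrist"],list(W)):
    r=least_squares(lambda p:np.concatenate([cen(cs[n],p,n=="wrist")-m[n] for n in S]),[.58,-.1]);print(S,r.x,r.fun.round(2))
# crops of post
for n,(x,y,w) in {"scene":(300,180,64),"side":(233,190,64)}.items():
    i=cs[n]["img"][y:y+w,x:x+w,::-1]; cv2.imwrite(f"pics/post_{n}.png",i)
a=cv2.imread("pics/post_scene.png");b=cv2.imread("pics/post_side.png")
cv2.imwrite("pics/post.png",cv2.resize(np.hstack([a,b]),None,fx=6,fy=6,interpolation=cv2.INTER_NEAREST))
```

```text
scene [268.86358974 326.3425641 ] 252 284 308 344
side [359.88241881 314.83762598] 344 374 300 333
wrist [331.730131   353.91572052] 306 351 320 389
['scene'] [ 0.6047094  -0.18724046] [-0.  0.]
['side'] [ 0.59681504 -0.16926469] [0. 0.]
['wrist'] [ 0.59025097 -0.1860363 ] [-0.  0.]
['scene', 'side', 'wrist'] [ 0.59285243 -0.18287742] [-3.13 -3.65  1.64  4.43  2.26 -2.12]
```

View pics/post.png

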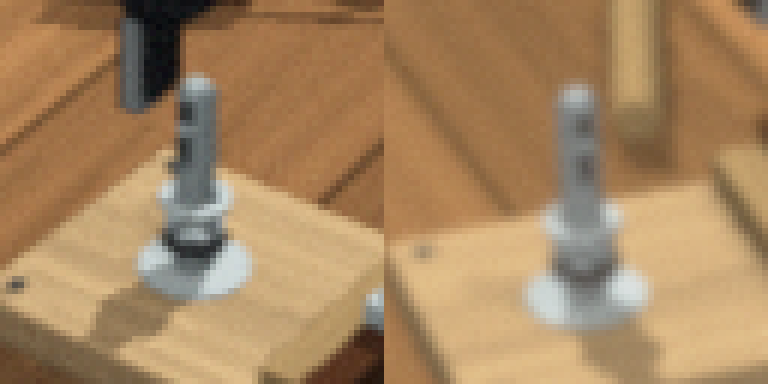

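The crop shows the post tip at about scene (333,193.3) and side (265.2,204.8), with the silver follower ring near the middle of the post.

Run:
```python
from h import *
from scipy.optimize import least_squares
W={"scene":(240,295,285,345),"side":(338,300,375,345),"wrist":(295,320,352,390)}
cs={};m={};dbg=[]
for n,(x0,y0,x1,y1) in W.items():
    c=cs[n]=grab(n); h=cv2.cvtColor(c["img"],cv2.COLOR_RGB2HSV)[y0:y1,x0:x1]
    k=((h[...,0]>18)&(h[...,0]<32)&(h[...,1]>140)).astype(np.uint8)
    _,L,st,_=cv2.connectedComponentsWithStats(k); k=(L==1+st[1:,4].argmax()).astype(np.uint8)
    y,x=np.nonzero(k); hull=cv2.convexHull(np.c_[x,y].astype(np.int32)); k=cv2.fillConvexPoly(np.zeros_like(k),hull,1)
    y,x=np.nonzero(k); m[n]=np.array([x.mean()+x0,y.mean()+y0]); print(n,m[n],x.min()+x0,x.max()+x0,y.min()+y0,y.max()+y0)
a=np.linspace(0,2*np.pi,60)
def cen(c,p,f):
    pts=np.array([proj(c,[p[0]+.02*np.cos(t),p[1]+.02*np.sin(t),z],f) for t in a for z in(0,.036)],np.float32)
    M=cv2.moments(cv2.convexHull(pts)); return np.array([M["m10"],M["m01"]])/M["m00"]
for S in(["scene"],["side"],["wrist"],list(W)):
    r=least_squares(lambda p:np.concatenate([cen(cs[n],p,n=="wrist")-m[n] for n in S]),[.58,-.1]);print(S,r.x,r.fun.round(2))
for n,uv in {"scene":(333,193.3),"side":(265.2,204.8)}.items(): print(n,at_z(cs[n],*uv,.122))
r=least_squares(lambda p:np.concatenate([np.array(proj(cs[n],p))-uv for n,uv in {"scene":(333,193.3),"side":(265.2,204.8)}.items()]),[.5,.2,.1]);print(r.x,r.fun)
```

```text
scene [260.77842566 319.35568513] 252 269 309 330
side [356.9112426  316.27810651] 349 365 310 322
wrist [322.66110184 352.70868114] 306 339 332 373
['scene'] [ 0.57809618 -0.18129075] [-0. -0.]
['side'] [ 0.58891793 -0.17055015] [ 0. -0.]
['wrist'] [ 0.57986856 -0.18444084] [-0. -0.]
['scene', 'side', 'wrist'] [ 0.58047571 -0.18202113] [ 0.65  0.67 -0.79  4.46  0.53 -1.62]
scene [0.52768477 0.19179319 0.122     ]
side [0.52809867 0.18443398 0.122     ]
[0.52909179 0.18882401 0.12161453] [-0.14124229  0.79550371 -0.26839492 -0.71891107]
```

```bash
python3 -m jog '[[-0.4,-0.036,0.001,0.02,0],[-0.4,-0.036,0.001,0.02,0],[-0.4,-0.036,0.001,0.02,0],[-0.4,-0.036,0.001,0.02,0],[-0.4,-0.036,0,0.02,0]]' 40; python3 -m jog '[[-0.4,0,0,0,0],[-0.4,0,0,0,0]]'
python3 - <<'E'
from h import *
c=grab("wrist","pics/w1.png")
E
```

```text
clock: 0.87
tcp_pos: [0.5791, -0.1815, 0.1417]
orientation: [0.0, 0.707, 0.707, 0.0]
wrist_force: [1.1, -0.2, -1.0]
finger_gap: 0.0596
grip_force: 0.0
clock: 1.03
tcp_pos: [0.5778, -0.1816, 0.1406]
orientation: [-0.002, 0.708, 0.706, -0.0]
wrist_force: [0.2, 0.5, -0.1]
finger_gap: 0.0598
grip_force: 0.0
```

View pics/w1.png

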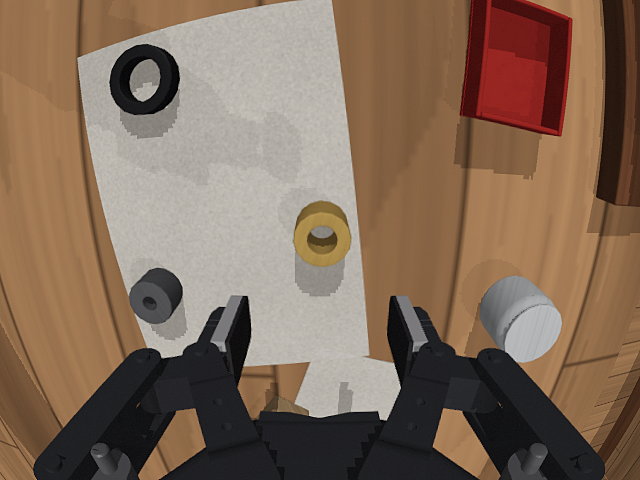

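The wrist view shows the collar at (322,235), clear of everything else. The steel collar is at (156,297) and the tin at (521,318).

```bash
cat > loc.py <<'E'
from h import *
from scipy.optimize import least_squares
a=np.linspace(0,2*np.pi,60)
def collar(c,win,fish=True,g=(.58,-.18)):
    x0,y0,x1,y1=win; h=cv2.cvtColor(c["img"],cv2.COLOR_RGB2HSV)[y0:y1,x0:x1]
    k=((h[...,0]>18)&(h[...,0]<32)&(h[...,1]>140)).astype(np.uint8)
    _,L,st,_=cv2.connectedComponentsWithStats(k); k=(L==1+st[1:,4].argmax()).astype(np.uint8)
    y,x=np.nonzero(k); M=cv2.moments(cv2.convexHull(np.c_[x,y].astype(np.int32))); m=np.array([M["m10"],M["m01"]])/M["m00"]+[x0,y0]
    def f(p):
        pts=np.array([proj(c,[p[0]+.02*np.cos(t),p[1]+.02*np.sin(t),z],fish) for t in a for z in(0,.036)],np.float32)
        Q=cv2.moments(cv2.convexHull(pts)); return np.array([Q["m10"],Q["m01"]])/Q["m00"]-m
    return least_squares(f,g).x,m,(x.min()+x0,x.max()+x0,y.min()+y0,y.max()+y0)
E
python3 - <<'E'
from loc import *
c=grab("wrist"); print(collar(c,(280,190,360,275))); print(env.get_state()["tcp_pos"],at_z(c,322,221.5,.036,True))
E
```

```text
(array([ 0.58002224, -0.1833903 ]), array([320.43938589, 234.75524063]), (np.int64(293), np.int64(348), np.int64(203), np.int64(266)))
[ 0.57907196 -0.17972749  0.14262009] [ 0.58103856 -0.16951929  0.036     ]
```

```bash
python3 -m jog '[[-0.4,-0.0035,0.001,0.03,0],[-0.4,0,0,0.03,0],[-0.4,0,0,0.03,0],[-0.4,0,0,0.02,0],[-0.4,0,0,0.014,0]]' 40; python3 -m jog '[[-0.4,0,0,0,0],[-0.4,0,0,0,0],[-0.4,0,0,0,0]]'; python3 -m jog '[[1,0,0,0,0],[1,0,0,0,0],[1,0,0,0,0],[1,0,0,0,0],[1,0,0,0,0]]'; python3 -m jog '[[1,0,0,0,0],[1,0,0,0,0],[1,0,0,0,0]]'
```

```text
clock: 1.55
tcp_pos: [0.5797, -0.1813, 0.0172]
orientation: [-0.001, 0.706, 0.708, -0.0]
wrist_force: [0.0, -0.5, -0.1]
finger_gap: 0.0595
grip_force: 0.0
clock: 1.8
tcp_pos: [0.5815, -0.183, 0.0202]
orientation: [0.001, 0.707, 0.708, 0.001]
wrist_force: [0.0, -0.3, -0.1]
finger_gap: 0.0598
grip_force: 0.0
clock: 2.22
tcp_pos: [0.5813, -0.1838, 0.0206]
orientation: [0.001, 0.707, 0.707, 0.001]
wrist_force: [-1.0, 1.0, 5.4]
finger_gap: 0.0394
grip_force: 39.8
clock: 2.47
tcp_pos: [0.5813, -0.1837, 0.0205]
orientation: [0.001, 0.707, 0.707, 0.001]
wrist_force: [-1.2, 1.9, 4.2]
finger_gap: 0.0396
grip_force: 39.8
```

```bash
python3 -m jog '[[1,0,0,-0.02,0],[1,0,0,-0.035,0],[1,0,0,-0.035,0],[1,0,0,-0.035,0],[1,0,0,-0.035,0]]'; python3 -m jog '[[1,0.03,-0.005,0,0],[1,0.035,-0.006,0,0],[1,0.035,-0.006,0,0],[1,0.035,-0.006,0,0],[1,0.035,-0.006,0,0]]';python3 -m jog '[[1,0.035,-0.006,0,0],[1,0.035,-0.006,0,0],[1,0.035,-0.006,0,0],[1,0.035,-0.004,0,0],[1,0,0,0,0]]' ;python3 -m jog '[[1,0,0,0,0],[1,0,0,0,0],[1,0,0,0,0]]'
python3 - <<'E'
from h import *
c=grab("wrist","pics/w2.png");print(np.array(c["T"])[:3,3]); print(np.mean([ (grab("wrist"),env.get_state()["tcp_pos"])[1] for _ in range(8)],0), env.get_state()["wrist_force"])
for x in(.529,.524):print(proj(c,[x,.189,.122],True))
E
```

```text
clock: 2.88
tcp_pos: [0.5797, -0.1834, 0.1807]
orientation: [0.0, 0.707, 0.707, 0.0]
wrist_force: [0.7, -0.1, -2.1]
finger_gap: 0.0389
grip_force: 41.0
clock: 3.3
tcp_pos: [0.5506, -0.0122, 0.1792]
orientation: [0.001, 0.707, 0.707, 0.0]
wrist_force: [0.7, -0.0, -2.1]
finger_gap: 0.0393
grip_force: 41.0
clock: 3.72
tcp_pos: [0.5276, 0.1319, 0.1792]
orientation: [-0.001, 0.705, 0.709, 0.001]
wrist_force: [0.2, -1.7, -1.9]
finger_gap: 0.0392
grip_force: 41.0
clock: 3.97
tcp_pos: [0.5293, 0.1255, 0.1786]
orientation: [0.0, 0.708, 0.707, 0.0]
wrist_force: [1.0, 0.2, -2.3]
finger_gap: 0.0394
grip_force: 41.0
[0.52984699 0.20726827 0.31132902]
[0.52924418 0.12559484 0.17830539] [ 0.14720755  0.83432532 -1.44978822]
(np.float64(316.91767100233056), np.float64(149.83826497810634))
(np.float64(307.06550020931957), np.float64(149.88381976424603))
```

View pics/w2.png

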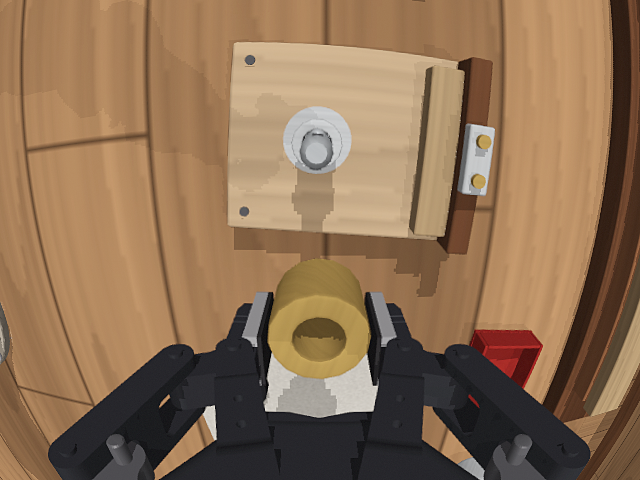

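The wrist view shows the post tip at about (316,152), and the collar held upright with its top face centred at about (319,338).

Run:
```python
from loc import *
c=grab("wrist"); s=env.get_state()["tcp_pos"]
i=c["img"]
h=cv2.cvtColor(i,cv2.COLOR_RGB2HSV)
# collar mask extent: convex hull vs model, free x,y, z of underside
x0,y0,x1,y1=262,245,380,390
k=((h[...,0]>18)&(h[...,0]<32)&(h[...,1]>120)).astype(np.uint8)[y0:y1,x0:x1]
_,L,st,_=cv2.connectedComponentsWithStats(k);k=(L==1+st[1:,4].argmax())
y,x=np.nonzero(k);H=cv2.convexHull(np.c_[x+x0,y+y0].astype(np.int32));print(x.min()+x0,x.max()+x0,y.min()+y0,y.max()+y0)
def feat(P): 
    P=P.reshape(-1,2); return np.array([P[:,0].min(),P[:,0].max(),P[:,1].min(),P[:,1].max()],float)
def f(p):
    pts=np.array([proj(c,[p[0]+.02*np.cos(t),p[1]+.02*np.sin(t),p[2]+z],True) for t in a for z in(0,.036)])
    return feat(pts)-feat(H)
r=least_squares(f,[.529,.126,.158]);print("collar",r.x,r.fun)
g=cv2.cvtColor(i,cv2.COLOR_RGB2GRAY)[120:175,285:350]
cv2.imwrite("pics/tip.png",cv2.resize(i[120:180,280:355,::-1],None,fx=8,fy=8,interpolation=cv2.INTER_NEAREST))
print("tip",at_z(c,316,152.5,.122,True), proj(c,[.529,.189,.122],True))
```

```text
267 370 259 378
collar [0.52947622 0.12368617 0.15420444] [ 0.56320343 -0.56131793 -0.546033    0.52119706]
tip [0.52825784 0.18825652 0.122     ] (np.float64(317.46059607939645), np.float64(151.05014102975218))
```

View pics/tip.png

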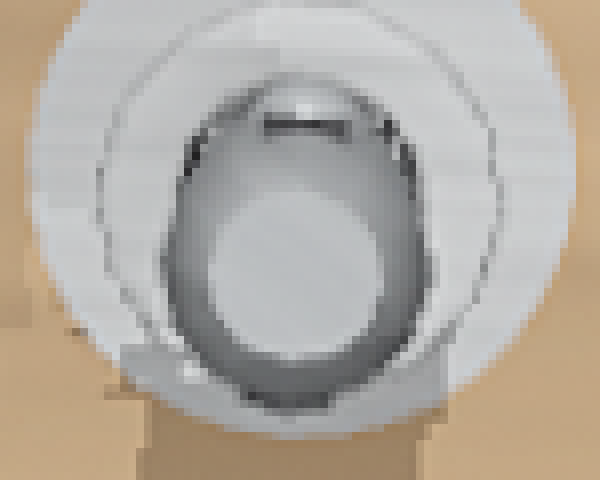

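```bash
python3 -m jog '[[1,0.03,-0.001,0,0],[1,0.03,0,0.005,0],[1,0.0025,0,0.015,0],[1,0,0,0.008,0],[1,0,0,0,0]]';python3 -m jog '[[1,0,0,0,0],[1,0,0,0,0],[1,0,0,0,0]]'
python3 - <<'E'
from h import *
C={}
o=[]
for n in("scene","side"):
    c=grab(n); u,v=proj(c,[.5285,.1875,.122]); u,v=int(u),int(v); print(n,u-30,v-40)
    o.append(cv2.resize(c["img"][v-40:v+35,u-30:u+30,::-1],None,fx=6,fy=6,interpolation=cv2.INTER_NEAREST))
cv2.imwrite("pics/ab.png",np.hstack(o))
print(np.mean([ (grab("wrist"),env.get_state()["tcp_pos"])[1] for _ in range(6)],0))
E
```

```text
clock: 4.88
tcp_pos: [0.5264, 0.1888, 0.1481]
orientation: [-0.001, 0.707, 0.707, -0.002]
wrist_force: [-0.3, -1.1, -1.5]
finger_gap: 0.039
grip_force: 40.9
clock: 5.13
tcp_pos: [0.5286, 0.1883, 0.151]
orientation: [0.0, 0.708, 0.707, 0.0]
wrist_force: [0.2, -0.6, -1.3]
finger_gap: 0.0392
grip_force: 40.9
scene 302 154
side 234 164
[0.52829161 0.18874585 0.15067973]
```

View pics/ab.png

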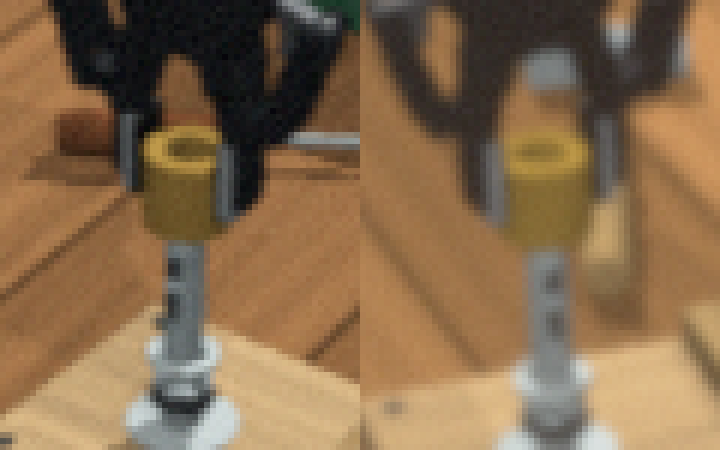

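Both views show the collar centred over the post to within about a pixel, scene column 186 and side column 548 in the crop. I'll start lowering it.

```bash
python3 -m jog '[[1,0,0,0.003,0],[1,0,0,0.002,0],[1,0,0,0.002,0],[1,0,0,0.001,0],[1,0,0,0.001,0]]' 60; python3 -m jog '[[1,0,0,0.001,0],[1,0,0,0,0]]'; python3 -m jog '[[1,0,0,0.001,0],[1,0,0,0,0]]';python3 -m jog '[[1,0,0,0.001,0],[1,0,0,0,0]]'
```

```text
clock: 5.95
tcp_pos: [0.5279, 0.189, 0.141]
orientation: [-0.0, 0.707, 0.707, -0.0]
wrist_force: [0.3, 0.3, -1.7]
finger_gap: 0.0387
grip_force: 60.4
clock: 6.12
tcp_pos: [0.5279, 0.189, 0.1401]
orientation: [-0.0, 0.707, 0.707, -0.0]
wrist_force: [-0.3, 0.2, -2.6]
finger_gap: 0.0389
grip_force: 60.4
clock: 6.28
tcp_pos: [0.528, 0.189, 0.1392]
orientation: [0.0, 0.707, 0.707, 0.0]
wrist_force: [0.4, 0.5, -2.7]
finger_gap: 0.0385
grip_force: 60.4
clock: 6.45
tcp_pos: [0.5281, 0.1889, 0.1382]
orientation: [0.0, 0.707, 0.707, -0.0]
wrist_force: [0.9, -0.7, -1.9]
finger_gap: 0.0384
grip_force: 60.4
```

```bash
for i in 1 ; do python3 -m jog '[[1,0,0,0.001,0],[1,0,0,0,0]]'; done; python3 -m jog '[[1,0,0,0.001,0],[1,0,0,0,0]]'; python3 -m jog '[[1,0,0,0.001,0],[1,0,0,0,0]]';python3 -m jog '[[1,0,0,0.001,0],[1,0,0,0,0]]'
```

```text
clock: 6.62
tcp_pos: [0.5281, 0.1886, 0.1373]
orientation: [0.0, 0.707, 0.707, -0.0]
wrist_force: [0.1, -1.8, -1.7]
finger_gap: 0.0388
grip_force: 60.4
clock: 6.78
tcp_pos: [0.528, 0.1886, 0.1361]
orientation: [0.0, 0.707, 0.707, -0.0]
wrist_force: [-0.4, -2.0, -2.0]
finger_gap: 0.0385
grip_force: 60.4
clock: 6.95
tcp_pos: [0.528, 0.1885, 0.1351]
orientation: [0.0, 0.707, 0.707, -0.0]
wrist_force: [1.1, -2.8, -2.5]
finger_gap: 0.0388
grip_force: 60.4
clock: 7.12
tcp_pos: [0.528, 0.1886, 0.1341]
orientation: [0.0, 0.707, 0.707, -0.0]
wrist_force: [-0.0, -4.4, -2.0]
finger_gap: 0.0384
grip_force: 60.4
```

Contact is pushing the tool toward −y, so I'll shift 1 mm that way.

```bash
python3 -m jog '[[1,-0.001,0,0,0],[1,0,0,0,0]]'; python3 -m jog '[[1,0,0,0.001,0],[1,0,0,0,0]]'; python3 -m jog '[[1,0,0,0.001,0],[1,0,0,0,0]]';python3 -m jog '[[1,0,0,0.001,0],[1,0,0,0,0]]'
```

```text
clock: 7.28
tcp_pos: [0.528, 0.1883, 0.1342]
orientation: [-0.0, 0.707, 0.707, 0.0]
wrist_force: [0.9, -1.9, -2.5]
finger_gap: 0.0387
grip_force: 60.4
clock: 7.45
tcp_pos: [0.528, 0.1882, 0.1332]
orientation: [-0.0, 0.707, 0.707, 0.0]
wrist_force: [0.8, -2.4, -2.6]
finger_gap: 0.0388
grip_force: 60.4
clock: 7.62
tcp_pos: [0.528, 0.1882, 0.1322]
orientation: [-0.0, 0.707, 0.707, 0.0]
wrist_force: [0.3, -0.9, -2.3]
finger_gap: 0.0383
grip_force: 60.4
clock: 7.78
tcp_pos: [0.5279, 0.1881, 0.1311]
orientation: [-0.0, 0.707, 0.707, 0.0]
wrist_force: [-0.1, -0.4, -1.9]
finger_gap: 0.0386
grip_force: 60.4
```

```bash
python3 -m jog '[[1,-0.0005,0,0.001,0],[1,0,0,0.001,0],[1,0,0,0,0]]'; python3 -m jog '[[1,0,0,0.001,0],[1,0,0,0.001,0],[1,0,0,0,0]]'; python3 -m jog '[[1,0,0,0.001,0],[1,0,0,0.001,0],[1,0,0,0,0]]'
```

```text
clock: 8.03
tcp_pos: [0.5279, 0.1876, 0.1291]
orientation: [-0.0, 0.707, 0.707, 0.0]
wrist_force: [0.1, 0.7, -2.1]
finger_gap: 0.0391
grip_force: 60.4
clock: 8.28
tcp_pos: [0.5279, 0.1875, 0.1271]
orientation: [-0.0, 0.707, 0.707, -0.0]
wrist_force: [-0.9, -0.6, -2.4]
finger_gap: 0.0387
grip_force: 60.4
clock: 8.53
tcp_pos: [0.5282, 0.1873, 0.1254]
orientation: [0.0, 0.707, 0.707, 0.0]
wrist_force: [-0.2, -1.4, -0.4]
finger_gap: 0.0384
grip_force: 60.6
```

```bash
for i in 1; do python3 -m jog '[[1,0,0,0.0007,0],[1,0,0,0,0]]'; done; python3 -m jog '[[1,0,0,0.0007,0],[1,0,0,0,0]]'; python3 -m jog '[[1,0,0,0.0007,0],[1,0,0,0,0]]'
```

```text
clock: 8.7
tcp_pos: [0.5284, 0.1874, 0.1251]
orientation: [0.0, 0.707, 0.707, 0.0]
wrist_force: [-0.5, -1.0, 1.9]
finger_gap: 0.0385
grip_force: 60.7
clock: 8.87
tcp_pos: [0.5286, 0.1876, 0.1245]
orientation: [0.0, 0.707, 0.707, 0.001]
wrist_force: [0.2, 0.1, 1.5]
finger_gap: 0.0385
grip_force: 60.8
clock: 9.03
tcp_pos: [0.5285, 0.1875, 0.1233]
orientation: [0.0, 0.707, 0.707, 0.0]
wrist_force: [1.1, -1.0, 0.7]
finger_gap: 0.0383
grip_force: 60.7
```

The collar met the balls at TCP z of about 0.1255, at roughly 4 N. I expect the click at a TCP z of about 0.082–0.0845.

```bash
J='python3 -m jog'; python3 -m jog '[[1,0,0,0.001,0],[1,0,0,0.001,0],[1,0,0,0,0]]'; python3 -m jog '[[1,0,0,0.001,0],[1,0,0,0.001,0],[1,0,0,0,0]]'; python3 -m jog '[[1,0,0,0.001,0],[1,0,0,0.001,0],[1,0,0,0,0]]'
```

```text
clock: 9.28
tcp_pos: [0.5276, 0.1874, 0.1203]
orientation: [-0.0, 0.707, 0.707, -0.001]
wrist_force: [0.2, 0.4, -2.4]
finger_gap: 0.0385
grip_force: 60.5
clock: 9.53
tcp_pos: [0.5275, 0.1874, 0.1185]
orientation: [-0.0, 0.707, 0.707, -0.001]
wrist_force: [1.3, -1.3, -2.8]
finger_gap: 0.0386
grip_force: 60.5
clock: 9.78
tcp_pos: [0.5278, 0.1875, 0.1168]
orientation: [-0.0, 0.707, 0.707, -0.0]
wrist_force: [0.4, -0.6, -3.3]
finger_gap: 0.0385
grip_force: 60.5
```

```bash
python3 -m jog '[[1,0,0,0.002,0],[1,0,0,0.002,0],[1,0,0,0.002,0],[1,0,0,0.002,0],[1,0,0,0,0]]'; python3 -m jog '[[1,0,0,0.002,0],[1,0,0,0.002,0],[1,0,0,0.002,0],[1,0,0,0.002,0],[1,0,0,0,0]]';python3 -m jog '[[1,0,0,0.002,0],[1,0,0,0.002,0],[1,0,0,0.002,0],[1,0,0,0.002,0],[1,0,0,0,0]]'
```

```text
clock: 10.2
tcp_pos: [0.5279, 0.1874, 0.1086]
orientation: [-0.0, 0.707, 0.707, -0.0]
wrist_force: [1.4, -0.9, -3.8]
finger_gap: 0.0387
grip_force: 60.5
clock: 10.62
tcp_pos: [0.5278, 0.1874, 0.1006]
orientation: [-0.0, 0.707, 0.707, -0.0]
wrist_force: [1.2, -0.7, -3.9]
finger_gap: 0.0386
grip_force: 60.5
clock: 11.03
tcp_pos: [0.5278, 0.1874, 0.0926]
orientation: [-0.0, 0.707, 0.707, -0.0]
wrist_force: [0.7, 0.5, -3.7]
finger_gap: 0.0385
grip_force: 60.5
```

```bash
python3 -m jog '[[1,0,0,0.001,0],[1,0,0,0.001,0],[1,0,0,0.001,0],[1,0,0,0.001,0],[1,0,0,0,0]]'; python3 -m jog '[[1,0,0,0.001,0],[1,0,0,0.001,0],[1,0,0,0,0]]'; python3 -m jog '[[1,0,0,0.001,0],[1,0,0,0,0]]'; python3 -m jog '[[1,0,0,0.001,0],[1,0,0,0,0]]'
```

```text
clock: 11.45
tcp_pos: [0.5279, 0.1874, 0.0889]
orientation: [-0.0, 0.707, 0.707, -0.0]
wrist_force: [1.3, -0.4, -3.7]
finger_gap: 0.0387
grip_force: 60.5
clock: 11.7
tcp_pos: [0.5279, 0.1874, 0.0867]
orientation: [-0.0, 0.707, 0.707, -0.0]
wrist_force: [0.4, -0.2, -4.4]
finger_gap: 0.0386
grip_force: 60.6
clock: 11.87
tcp_pos: [0.5277, 0.1874, 0.0856]
orientation: [-0.0, 0.707, 0.707, -0.0]
wrist_force: [1.5, -0.7, -5.7]
finger_gap: 0.039
grip_force: 60.8
clock: 12.03
tcp_pos: [0.5275, 0.1873, 0.0845]
orientation: [-0.0, 0.707, 0.707, -0.001]
wrist_force: [1.5, -0.7, -7.7]
finger_gap: 0.0385
grip_force: 61.0
```

The balls are now pulling the collar down, which means they are snapping out. I'll continue in small steps.

```bash
python3 -m jog '[[1,0,0,0.0007,0],[1,0,0,0,0]]'; python3 -m jog '[[1,0,0,0.0007,0],[1,0,0,0,0]]'; python3 -m jog '[[1,0,0,0.0007,0],[1,0,0,0,0]]'
```

```text
clock: 12.2
tcp_pos: [0.5276, 0.1874, 0.0842]
orientation: [-0.0, 0.707, 0.707, -0.0]
wrist_force: [-0.4, -1.1, -6.0]
finger_gap: 0.0389
grip_force: 61.2
clock: 12.37
tcp_pos: [0.528, 0.1875, 0.0839]
orientation: [0.0, 0.707, 0.707, 0.0]
wrist_force: [-1.1, -1.5, -2.7]
finger_gap: 0.0385
grip_force: 61.4
clock: 12.53
tcp_pos: [0.5284, 0.1876, 0.0836]
orientation: [0.0, 0.707, 0.707, 0.0]
wrist_force: [-1.2, -1.2, -0.9]
finger_gap: 0.0386
grip_force: 61.5
```

```bash
python3 -m jog '[[1,0,0,0.0007,0],[1,0,0,0,0]]'; python3 -m jog '[[1,0,0,0.0007,0],[1,0,0,0,0],[1,0,0,0,0]]'
```

```text
clock: 12.7
tcp_pos: [0.5286, 0.1877, 0.0831]
orientation: [0.0, 0.707, 0.707, 0.001]
wrist_force: [-1.0, 0.2, 2.6]
finger_gap: 0.0387
grip_force: 61.8
clock: 12.95
tcp_pos: [0.5287, 0.1877, 0.0826]
orientation: [0.0, 0.707, 0.707, 0.001]
wrist_force: [-1.2, -0.6, 5.8]
finger_gap: 0.0388
grip_force: 62.1
```

Net push is about 8 N, so the spring is resisting and the click is done. I'll open partway and check.

```bash
python3 -m jog '[[0.3,0,0,-0.0005,0],[0,0,0,0,0],[-0.2,0,0,0,0],[-0.35,0,0,0,0],[-0.35,0,0,0,0]]' 20; python3 -m jog '[[-0.35,0,0,0,0],[-0.35,0,0,0,0]]'
python3 - <<'E'
from h import *
o=[]
for n in("scene","side"):
    c=grab(n); u,v=proj(c,[.5285,.1875,.1]); u,v=int(u),int(v)
    o.append(cv2.resize(c["img"][v-40:v+35,u-30:u+30,::-1],None,fx=6,fy=6,interpolation=cv2.INTER_NEAREST))
cv2.imwrite("pics/cd.png",np.hstack(o))
E
```

```text
clock: 13.37
tcp_pos: [0.528, 0.1875, 0.0819]
orientation: [-0.0, 0.707, 0.707, -0.0]
wrist_force: [0.0, 0.4, -0.2]
finger_gap: 0.0573
grip_force: 0.0
clock: 13.53
tcp_pos: [0.528, 0.1875, 0.082]
orientation: [-0.0, 0.707, 0.707, -0.0]
wrist_force: [-0.8, 0.4, -0.0]
finger_gap: 0.0577
grip_force: 0.0
```

View pics/cd.png

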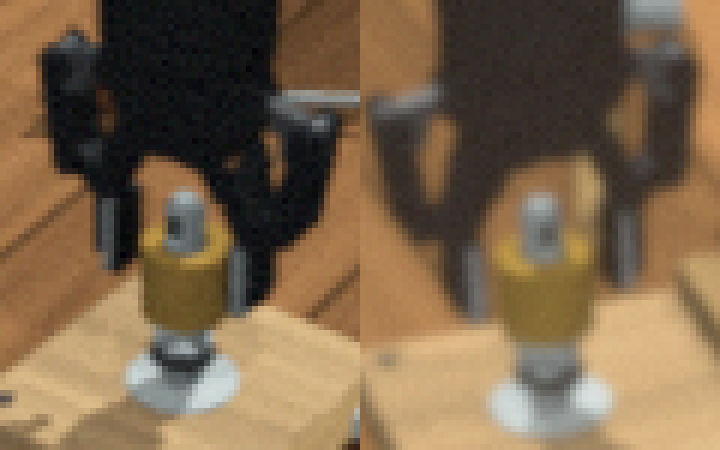

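The collar is seated on the follower, with the post and a ball showing above it at crop (183,228) in the scene view, and the fingers are clear. I'll retreat straight up.

```bash
python3 -m jog '[[-0.35,0,0,-0.01,0],[-0.35,0,0,-0.02,0],[-0.35,0,0,-0.03,0],[-0.35,0,0,-0.035,0],[-0.35,0,0,-0.035,0]]'; python3 -m jog '[[-0.35,-0.03,0,0,0],[-0.35,-0.03,0,0,0],[-0.35,0,0,0,0],[-0.35,0,0,0,0],[-0.35,0,0,0,0]]'
python3 - <<'E'
from h import *
o=[]
for n in("scene","side"):
    c=grab(n); u,v=proj(c,[.5285,.1875,.1]); u,v=int(u),int(v)
    o.append(cv2.resize(c["img"][v-25:v+25,u-25:u+25,::-1],None,fx=7,fy=7,interpolation=cv2.INTER_CUBIC))
cv2.imwrite("pics/ef.png",np.hstack(o))
E
```

```text
clock: 14.05
tcp_pos: [0.5274, 0.1874, 0.214]
orientation: [-0.0, 0.707, 0.707, -0.0]
wrist_force: [0.0, 0.5, 0.2]
finger_gap: 0.0575
grip_force: 0.0
clock: 14.47
tcp_pos: [0.528, 0.1275, 0.2126]
orientation: [-0.0, 0.707, 0.707, 0.0]
wrist_force: [-1.0, 0.3, -0.7]
finger_gap: 0.0576
grip_force: 0.0
```

View pics/ef.png

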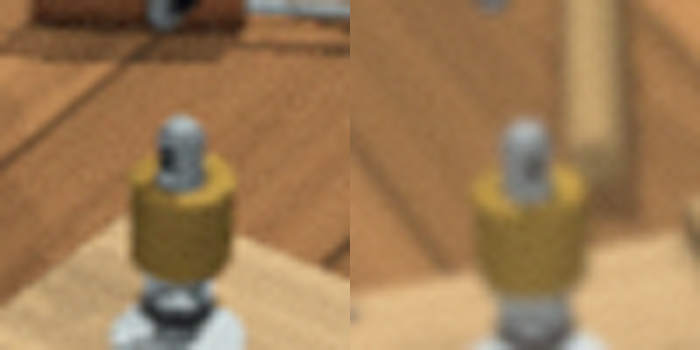

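The collar sits upright and low on the post after the retreat, with the tip and ball slot visible above it.

```bash
python3 -c "
from workcell import env
print(env.hand_in())"
```

```text
the job is handed in; nothing more can be done
None
```

The brass collar is clicked down under both detent balls on its follower and released, the arm touched no other object, and the job was handed in at about 14.5 s; the hand-in returned no verdict.

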